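Pull the filter cassette from the air monitor

ROBOT

A 7-joint arm with a two-finger parallel gripper is mounted at the origin on a cart in front of the work surface, level with it; the furniture and walls round the work are solid. World frame = base frame: x ahead of the robot, y to its left, z up, the work surface at z = 0. Lengths are in m, angles in rad, forces in N, time in s.
With the tool pointing down it reaches from about 0.425 to 0.875 m from the base axis. Payload 8.4 kg.
Tool frame: the origin (TCP) lies midway between the tips of the shut fingers; the grasp point (between the pads) lies 19 mm behind it (manip.grasp_offset is the distance from the TCP to the grasp point, in m); z points along the fingers, x is the direction in which the jaws open and shut, and the axes are right-handed (so a half turn about z gives the same grasp; the last joint's range is limited). The gripper opens to 85 mm and grips with 20 to 120 N. Pads are 22 mm wide; open, the fingers measure 114 mm over their backs; the gripper's body (76 mm by 85 mm) begins 54 mm behind the grasp point. The pads swing forward as they close: fully open they stand 13 mm farther back than shut.
Start: joints at [1.122, 0.333, 0.04, 1.465, -0.013, 1.343, -0.059], TCP at [0.223, -0.611, 0.231] pointing down, gripper open.
Joint ranges: [-2.58, 2.58], [-0.38, 2.09], [-1.3, 1.39], [0.25, 2.4], [-1.5, 4.64], [0.08, 2.09], [-2.65, 2.65]. Speed limits (rad/s): [2.22, 2.22, 2.79, 2.79, 3.14, 3.14, 3.14].

INTERFACE

Orientations are given as a 3x3 rotation matrix whose columns are the frame's x, y, z axes.
In Python, from bench import manip, get_image, camera_info, ticket gives the robot as it stands.
- The arm moves only by the shell command python3 -m creep 'ROWS' [FORCE]. ROWS is text: rows parted by semicolons, each of 5 numbers parted by spaces: the shift along the tool's x, y, z in m, then the turn about the tool's z in degrees, then the finger opening in m, from 0 to 0.0854. A call has 1 to 5 rows; each row is the pose to reach, as a shift and turn from the pose measured when the call began, along the tool's axes at that moment; what a row does not reach only later rows make up. A row lasts 1/8 s, in which the tool goes at most 62.5 mm and 10.7 degrees, less where a joint would pass 70% of its speed; a pose out of reach is approached as far as the arm can. A call with a gripper value outside its range is refused whole. The fingers move at their own pace and stop on an object; FORCE is the grip in N (left out, the last holds). Time passes only in rows, so rows that repeat a pose let the fingers close. It gives the time, the measured TCP pose, the force and the opening at its end, in the units of the state.
- manip.read_state(): the state, without advancing time (a new reading comes with each control period).
- get_image(name): name is "side" or "top" or "wrist"; returns (picture, depth): 384x512x3 uint8, red, green, blue; 384x512 float32, m along the optical axis (not along the pixel's ray), 0 where there is no reading.
- camera_info(name): a dict with "camera_matrix" (3x3 intrinsics, pixels), "cam_to_world" (4x4, takes a point from camera to world coordinates). Camera axes: x right, y up, looking along -z (the intrinsics and any distortion apply to the point x, -y, -z); pixel columns grow to the right and rows downward; lengths in m; the calibration is good to about 2 mm. A picture is of the moment at which its call begins: read the wrist's pose just before it. camera_info takes no time and is no camera call; for the wrist camera it gives the pose at the moment of the call.
- ticket.finish_job(): hands the job in, once; it reports no verdict.
The state is a dict: "time_s": time; "qpos": joint angles; "qd": joint speeds; "effort": joint torques, N m; "eef_pos": TCP position; "tcp_rot": TCP orientation; "contact_force": force on the tool from outside, world axes, zero at the start; "moment": the same for the moment, N m; "grip_width": finger opening in m.
Only numpy, scipy, OpenCV 4.12 (cv2) and the standard library are available. Lean on these libraries where they do the work, as an engineer would, in place of code of your own. Each camera call takes 0.05 s, during which the arm holds its last target.

TASK

The filter cassette of the portable air monitor is due for inspection: swing the monitor's carry handle back, to the side with the louvres, until it snaps past its detent against the rear stop. Then pinch the cassette's two side catches together, lift the cassette straight up out of its bay and finish holding it by the pinched catches, level and still, a hand's breadth clear above the monitor. Do not let go, and leave the pot, thermometer and tape on the bench where they are.

Things in the scene. Friction and masses are not known exactly. Their poses are not given: they have to be found in the camera images.
- monitor: portable air monitor fixed on the bench: grey case 150 (x) by 190 (y) by 92 mm tall, rubber corner posts. Origin: centre of its underside; z up; the front (round metal nozzle) faces its -x, the back (louvres) its +x. In the top, centred, is a bay 93 (x) by 63 (y) mm, 50 mm deep, that the cassette fills; beside it a flat keypad (+y) and flat slots (-y), all under 3 mm high
- handle (a joint): steel U-shaped carry handle, angle in rad: 0 = straight up over the cassette, positive = swung back (monitor's +x). Starts at -0.35 to 0.25; rear stop at 1.40 (bar behind the case, 21 mm above pivot height). Stiff: 1 to 2 N at the bar, stays where left. Between 0.90 and 1.16 a sprung detent must be pushed through (about 4 N at the bar); past it the handle snaps to the stop and stays
- handle_hinge (a point): midpoint of the handle's pivot axis, on the monitor 68 mm above its underside; the axis runs along the monitor's y
- handle_bar (a point): middle of the handle's grip bar: a round rubber grip 20 mm in diameter and 120 mm long along the monitor's y, 125 mm from the pivot axis; its thinner ends reach the side arms, which stand 100 to 107 mm either side of the middle
- cassette: white filter cassette, loose, about 0.26 kg: body 90 (x) by 60 (y) by 50 mm, dark pleated windows, seated in the bay with 1.5 mm play, its top level with the case top. Origin: centre of its underside, 42 mm above the monitor's when seated; axes parallel to the monitor's. On top, between the two finger tabs, a fixed white block 30 (x) by 24 (y) mm reaches 77 mm above the origin
- cassette_grip (a point): middle of the pinch: midway between the two black finger tabs, 68 mm above the cassette's underside (18 mm above the case top). Tabs: 30 mm wide (x), 5 mm thick, rising 35 mm above the case top; the fingers close along the cassette's y. Across the outsides of the tabs: 57 mm with the catches out, 44 mm with both fully in
- catch_left (a joint): black sprung catch with finger tab on the cassette's +y side; travel in m: 0 = out (hooked under the bay's edge), 0.0065 = fully in. It slides inward along y, needs 2 N to start and about 5 N to be fully in; its hook is free of the bay's edge from about 0.005
- catch_right (a joint): the same on the cassette's -y side
- pot: loose sample pot with a white lid, 50 mm wide, 66 mm tall, to the left of the monitor; origin at the centre of its underside
- thermo: loose white pocket thermometer 46x152x18 mm lying to the left of the monitor; origin at the centre of its underside
- tape: loose roll of tape lying flat, 100 mm across, 25 mm high, to the right of the monitor; origin at the centre of its underside

How it is judged:
By the outcome, as a careful person would: the job done as asked, in the order asked, and still so for the second after the job is handed in, while the arm keeps its last pose, push and grip.
It also fails if it takes over 51 s, if anything falls off the work surface, if the arm or the gripper's body presses on something with over 40 N, if the wrist force passes 120 N, or if a joint passes its speed limit or range.

## Working session

There is one attempt and no reset: what is moved stays moved. The work goes in short steps, Python scripts to look and compute and a shell command to move; the robot and the scene stay as the last step left them, time stands still between calls to the robot, and variables do not carry over. Pictures are saved under pics/ and viewed, and the job is handed in when it is done.

```bash
ls; mkdir -p pics; python3 - <<'E'
from bench import manip,get_image,camera_info
import cv2,numpy as np
s=manip.read_state();print(s, manip.grasp_offset)
for n in ("side","top","wrist"):
    ci=camera_info(n);print(n,ci)
    im,d=get_image(n);cv2.imwrite(f"pics/a_{n}.png",im[:,:,::-1]);np.savez(f"/tmp/a_{n}.npz",im=im,d=d,K=ci["camera_matrix"],T=ci["cam_to_world"])
E
```

```text
pics
{'time_s': 0.0, 'qpos': array([ 1.12179855,  0.33392108,  0.03988557,  1.46628061, -0.01334542,
        1.34327146, -0.05848524]), 'qd': array([-8.05029618e-04,  2.13244908e-04, -1.24187905e-03, -3.01725992e-04,
        5.42895274e-04, -8.56970175e-04, -9.16141195e-05]), 'effort': array([ 7.06253322e-04, -6.58549690e+01,  1.36600681e+00, -4.05559444e+01,
        1.69153948e-02,  1.29682571e-02, -1.10245892e-05]), 'eef_pos': array([ 0.22255438, -0.61023401,  0.23041029]), 'tcp_rot': array([[ 3.42705993e-01, -9.39442442e-01, -7.07763210e-04],
       [-9.39441333e-01, -3.42706684e-01,  1.45268213e-03],
       [-1.60726643e-03,  1.67059142e-04, -9.99998694e-01]]), 'contact_force': array([-0.06376934, -0.20083813,  0.52791571]), 'moment': array([-0.01358618,  0.01197329,  0.01021373]), 'grip_width': 0.0850785053259735} 0.0187
side {'camera_matrix': array([[368.62415708,   0.        , 256.94042869],
       [  0.        , 368.62415708, 187.30103818],
       [  0.        ,   0.        ,   1.        ]]), 'cam_to_world': array([[-0.98236223,  0.11967187, -0.14367706,  0.39688556],
       
[... 357 characters left out ...]
am_to_world': array([[ 0.01108396,  0.98450548, -0.17500318,  0.34600748],
       [-0.99924801,  0.01740853,  0.03464604,  0.10800202],
       [ 0.03715576,  0.17448757,  0.9839581 ,  1.03690166],
       [ 0.        ,  0.        ,  0.        ,  1.        ]])}
wrist {'camera_matrix': array([[301.90333995,   0.        , 253.79321034],
       [  0.        , 301.90333995, 194.95247565],
       [  0.        ,   0.        ,   1.        ]]), 'cam_to_world': array([[ 0.34265759,  0.89942621,  0.27132685,  0.29301711],
       [-0.93945685,  0.32884438,  0.09634419, -0.58553381],
       [-0.00256982, -0.28791294,  0.95765314,  0.37297447],
       [ 0.        ,  0.        ,  0.        ,  1.        ]])}
```

View pics/a_top.png

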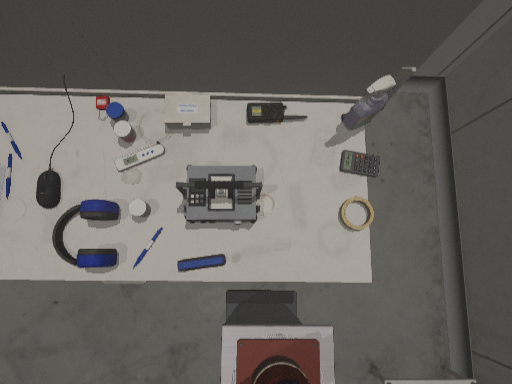

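View pics/a_side.png

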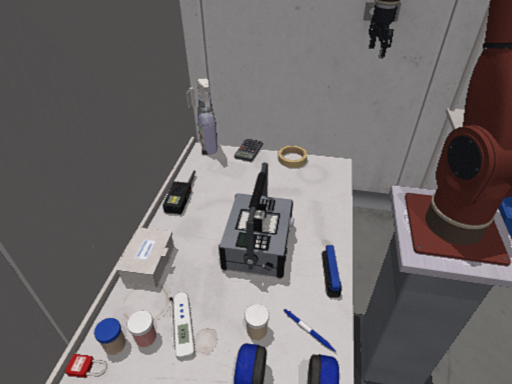

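The top view shows the monitor at about (221,193) with its handle bar at about (220,186), the pot at (138,208), the thermometer at (140,157) and the tape at (357,213). Next I'll measure the monitor from depth.

```bash
cat > h.py <<'E'
import numpy as np,cv2
def cloud(f):
    a=np.load(f);d=a["d"];K=a["K"];T=a["T"]
    v,u=np.mgrid[:384,:512]
    P=np.stack([(u-K[0,2])/K[0,0]*d,-(v-K[1,2])/K[1,1]*d,-d],-1)@T[:3,:3].T+T[:3,3]
    P[d==0]=np.nan
    return P,a["im"]
E
python3 - <<'E'
from h import *
for n in("top","side"):
    P,im=cloud(f"/tmp/a_{n}.npz")
    b=P[:300]
    print(n,"table z",np.nanmedian(P[(abs(P[...,2])<.02)][:,2]))
    m=(abs(P[...,2]-.092)<.008)&(P[...,0]>.2)&(P[...,0]<.8)&(abs(P[...,1]-.2)<.15)
    q=P[m][:,:2].astype(np.float32);print(len(q),cv2.minAreaRect(q),np.median(P[m][:,2]))
    m=(P[...,2]>.12)&(P[...,0]>.3)&(P[...,0]<.8)&(abs(P[...,1]-.2)<.2)
    q=P[m];print(len(q),q.min(0),q.max(0));
    t=P[m&(P[...,2]>.165)];print(len(t),t.min(0),t.max(0),np.median(t,0)); 
    if len(t):
        print(cv2.minAreaRect(t[:,:2].astype(np.float32)))
    x0,x1,y0,y1=(170,280,150,235) if n=="top" else (200,310,150,290)
    im2=cv2.resize(im[y0:y1,x0:x1],None,fx=5 if n=="top" else 4,fy=5 if n=="top" else 4,interpolation=2);cv2.imwrite(f"pics/crop_{n}.png",im2[:,:,::-1])
E
```

```text
top table z -0.0007181681833217102
3074 ((0.515411913394928, 0.16401922702789307), (0.15616314113140106, 0.20922450721263885), 1.5967438220977783) 0.09193245531705407
678 [0.50073747 0.0589158  0.12003771] [0.52582741 0.26920899 0.2061117 ]
602 [0.50355375 0.0589158  0.16535368] [0.52582741 0.26920899 0.2061117 ] [0.51349318 0.16447739 0.19942524]
((0.514302134513855, 0.16422294080257416), (0.020576175302267075, 0.21031181514263153), 1.4218312501907349)
side table z -0.0010213645133339555
2921 ((0.5172560214996338, 0.16830047965049744), (0.15540513396263123, 0.2102964073419571), 0.8516519069671631) 0.09131868830954448
741 [0.50311527 0.06222638 0.12005078] [0.52765997 0.27402238 0.20428045]
560 [0.50634961 0.06222638 0.16504001] [0.52765997 0.27402238 0.20428045] [0.51545998 0.19194577 0.19796299]
((0.5171846151351929, 0.1681317389011383), (0.020469726994633675, 0.2116978019475937), 0.959998369216919)
```

```bash
sleep 1
```

```text
(no output)
```

View pics/a_wrist.png

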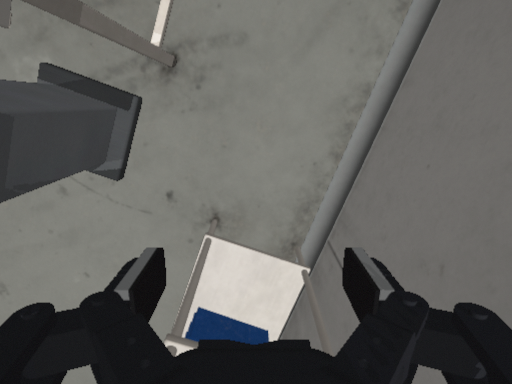

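View pics/crop_top.png

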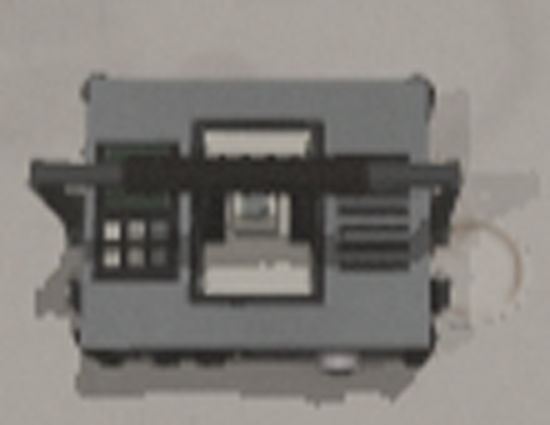

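View pics/crop_side.png

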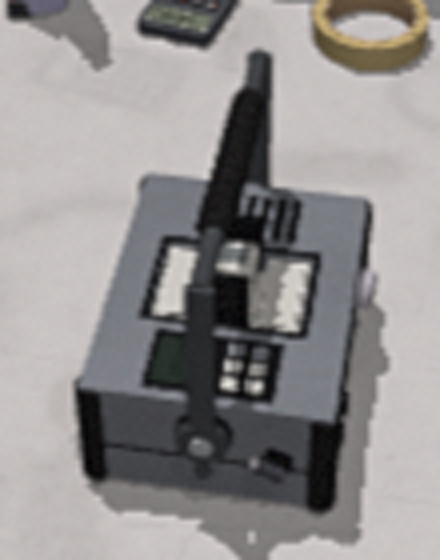

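```bash
cat >> h.py <<'E'
def go(x,y,z,yaw=-88.8):
    from bench import manip
    s=manip.read_state();R=s["tcp_rot"];p=s["eef_pos"]
    d=R.T@(np.array([x,y,z])-p)
    a=np.degrees(np.arctan2(R[1,0],R[0,0]))
    print("shift",d.round(4),"turn",round(-(yaw-a),2),"| at",p.round(4),"yaw",a.round(2),"t",s["time_s"],"F",s["contact_force"].round(1))
E
python3 -c "
from h import *
go(.5,-.3,.3)"
```

```text
shift [-0.1965 -0.3669 -0.0691] turn 18.84 | at [ 0.2226 -0.6103  0.2306] yaw -69.96 t 0.15 F [ 0.2 -0.   0.1]
```

```bash
python3 -m creep '-0.02 -0.035 -0.01 4 0; -0.045 -0.085 -0.03 8 0; -0.07 -0.135 -0.05 12 0; -0.1 -0.185 -0.065 16 0; -0.13 -0.235 -0.07 18.8 0' 20; python3 -c "
from h import *
go(.46,0,.3)"
```

```text
time_s: 0.78
eef_pos: [0.4001, -0.4063, 0.3018]
tcp_rot: [[0.02, -1.0, 0.0], [-1.0, -0.02, 0.0], [-0.0, -0.0, -1.0]]
contact_force: [0.5, -0.8, -0.6]
grip_width: 0.0001
shift [-0.4051 -0.0679  0.0019] turn -0.07 | at [ 0.4001 -0.4063  0.3018] yaw -88.87 t 0.775 F [ 0.5 -0.8 -0.6]
```

```bash
python3 -m creep '-0.04 -0.01 0 0 0; -0.09 -0.025 0 0 0; -0.145 -0.04 0 0 0; -0.2 -0.055 0 0 0; -0.255 -0.068 0 0 0'; python3 -m creep '-0.06 0 0 0 0; -0.12 0 0 0 0; -0.18 0.01 0 0 0; -0.24 0.02 0 0 0; -0.3 0.02 0 0 0';  python3 -c "
from h import *
go(.455,.16,.17)"
```

```text
time_s: 1.4
eef_pos: [0.4631, -0.1482, 0.3017]
tcp_rot: [[0.02, -1.0, 0.0], [-1.0, -0.02, -0.0], [0.0, -0.0, -1.0]]
contact_force: [0.3, 0.5, 1.0]
grip_width: -0.0002
time_s: 2.02
eef_pos: [0.4363, 0.1531, 0.3019]
tcp_rot: [[0.019, -1.0, 0.001], [-1.0, -0.019, -0.001], [0.001, -0.001, -1.0]]
contact_force: [1.5, -0.2, 0.7]
grip_width: -0.0002
shift [-0.0066 -0.0187  0.1319] turn -0.09 | at [0.4363 0.1531 0.3019] yaw -88.89 t 2.025 F [ 1.5 -0.2  0.7]
```

```bash
python3 -m creep '-0.005 0 0.05 0 0; -0.007 0 0.1 0 0; -0.007 -0.01 0.135 0 0; -0.007 -0.019 0.135 0 0'; python3 -m creep '0 -0.03 0 0 0; 0 -0.05 0 0 0; 0 -0.065 0.003 0 0; 0 -0.08 0.006 0 0; 0 -0.09 0.01 0 0';  python3 -c "
from h import *
go(.566,.16,.155)"
```

```text
time_s: 2.52
eef_pos: [0.454, 0.1598, 0.1649]
tcp_rot: [[0.02, -1.0, -0.003], [-1.0, -0.02, -0.002], [0.002, 0.003, -1.0]]
contact_force: [-0.6, -0.7, -0.0]
grip_width: 0.0003
time_s: 3.15
eef_pos: [0.5448, 0.1616, 0.1547]
tcp_rot: [[0.02, -1.0, -0.003], [-1.0, -0.02, -0.002], [0.002, 0.003, -1.0]]
contact_force: [-1.4, -0.8, -0.3]
grip_width: -0.0
shift [ 0.002  -0.0211 -0.0003] turn -0.07 | at [0.5448 0.1616 0.1547] yaw -88.87 t 3.15 F [-1.4 -0.8 -0.3]
```

```bash
python3 -m creep '0 -0.01 0 0 0; 0 -0.022 0.002 0 0; 0 -0.03 0.005 0 0; 0 -0.03 0.005 0 0';  python3 - <<'E'
from h import *
from bench import get_image,camera_info
go(.566,.16,.155)
for n in("top","side"):
    ci=camera_info(n);im,d=get_image(n);np.savez(f"/tmp/b_{n}.npz",im=im,d=d,K=ci["camera_matrix"],T=ci["cam_to_world"])
    cv2.imwrite(f"pics/b_{n}.png",im[:,:,::-1])
P,im=cloud("/tmp/b_side.npz")
# grip bar ends (arms) away from tool
for y0,y1 in((.06,.1),(.23,.262)):
    m=(P[...,2]>.125)&(P[...,0]>.45)&(P[...,0]<.75)&(P[...,1]>y0)&(P[...,1]<y1)&(P[...,2]<.25)
    q=P[m];print(len(q),np.median(q,0),q.max(0),q.min(0)) if len(q) else 0
E
```

```text
time_s: 3.65
eef_pos: [0.5752, 0.1621, 0.1492]
tcp_rot: [[0.019, -1.0, -0.003], [-1.0, -0.019, -0.001], [0.001, 0.003, -1.0]]
contact_force: [-0.1, -0.4, -1.0]
grip_width: 0.0003
shift [ 0.0019  0.0092 -0.0057] turn -0.09 | at [0.5752 0.1621 0.1492] yaw -88.89 t 3.65 F [-0.1 -0.4 -1. ]
42 [0.57225907 0.0663577  0.13267256] [0.58108985 0.06944213 0.14674712] [0.55928232 0.0614466  0.12571052]
58 [0.59538075 0.24659778 0.16755046] [0.6023987  0.26191273 0.16958066] [0.59146371 0.23073462 0.16258595]
```

View pics/b_side.png

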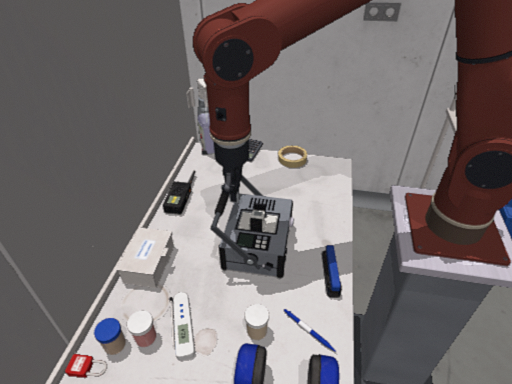

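```bash
python3 -m creep '0 0.005 -0.02 0 0; 0 0.005 -0.042 0 0; 0 -0.01 -0.045 0 0; 0 -0.028 -0.042 0 0; 0 -0.028 -0.03 0 0';  python3 -c "
from h import *
go(.608,.163,.165);go(.616,.163,.1557);go(.6235,.163,.1455);go(.6295,.163,.1347);go(.6345,.163,.1233);go(.6385,.163,.1114)"
```

```text
time_s: 4.38
eef_pos: [0.6038, 0.1631, 0.1812]
tcp_rot: [[0.019, -1.0, -0.0], [-1.0, -0.019, -0.001], [0.001, 0.0, -1.0]]
contact_force: [-0.6, 0.8, 0.3]
grip_width: -0.0
shift [ 0.0002 -0.0042  0.0162] turn -0.09 | at [0.6038 0.1631 0.1812] yaw -88.89 t 4.375 F [-0.6  0.8  0.3]
shift [ 0.0003 -0.0122  0.0255] turn -0.09 | at [0.6038 0.1631 0.1812] yaw -88.89 t 4.375 F [-0.6  0.8  0.3]
shift [ 0.0005 -0.0197  0.0357] turn -0.09 | at [0.6038 0.1631 0.1812] yaw -88.89 t 4.375 F [-0.6  0.8  0.3]
shift [ 0.0006 -0.0257  0.0465] turn -0.09 | at [0.6038 0.1631 0.1812] yaw -88.89 t 4.375 F [-0.6  0.8  0.3]
shift [ 0.0007 -0.0307  0.0579] turn -0.09 | at [0.6038 0.1631 0.1812] yaw -88.89 t 4.375 F [-0.6  0.8  0.3]
shift [ 0.0007 -0.0347  0.0698] turn -0.09 | at [0.6038 0.1631 0.1812] yaw -88.89 t 4.375 F [-0.6  0.8  0.3]
```

```bash
python3 -m creep '0 -0.004 0.016 0 0; 0 -0.012 0.0255 0 0; 0 -0.02 0.0357 0 0; 0 -0.026 0.0465 0 0';  python3 -m creep '0 -0.004 0.01 0 0; 0 -0.008 0.02 0 0; 0 -0.01 0.028 0 0; 0 -0.01 0.03 0 0';python3 - <<'E'
from h import *
from bench import get_image,camera_info
go(.64,.163,.1)
for n in("side",):
    ci=camera_info(n);im,d=get_image(n);np.savez(f"/tmp/c_{n}.npz",im=im,d=d,K=ci["camera_matrix"],T=ci["cam_to_world"])
    cv2.imwrite(f"pics/c_{n}.png",im[:,:,::-1])
E
```

```text
time_s: 4.88
eef_pos: [0.6304, 0.1635, 0.1344]
tcp_rot: [[0.019, -1.0, 0.0], [-1.0, -0.019, -0.001], [0.001, -0.0, -1.0]]
contact_force: [0.1, -0.3, 1.1]
grip_width: 0.0001
time_s: 5.38
eef_pos: [0.6401, 0.1636, 0.1036]
tcp_rot: [[0.019, -1.0, -0.001], [-1.0, -0.019, -0.001], [0.001, 0.001, -1.0]]
contact_force: [0.3, -0.3, -0.1]
grip_width: 0.0002
shift [0.0006 0.0001 0.0036] turn -0.1 | at [0.6401 0.1636 0.1036] yaw -88.9 t 5.375 F [ 0.3 -0.3 -0.1]
```

View pics/c_side.png

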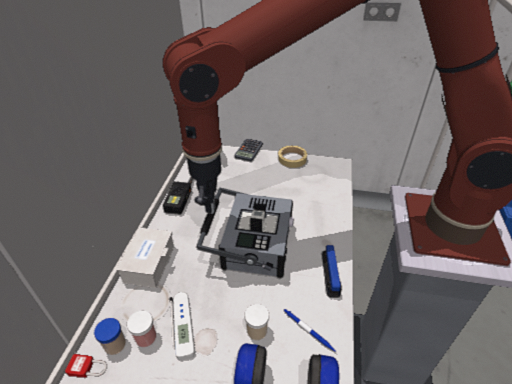

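The handle is back (bar around (210,235)) and the tool reads no residual force. Next I'll rise, open the jaws and look at the cassette.

```bash
python3 -m creep '0 0 -0.04 0 0.085; 0 0.02 -0.09 0 0.085; 0 0.07 -0.13 0 0.085; 0 0.11 -0.14 0 0.085; 0 0.125 -0.14 0 0.085'; python3 -m creep '0 0 0 0 0.085;0 0 0 0 0.085;0 0 0 0 0.085';python3 - <<'E'
from h import *
from bench import get_image,camera_info
go(.516,.165,.25)
for n in("side","top","wrist"):
    ci=camera_info(n);im,d=get_image(n);np.savez(f"/tmp/d_{n}.npz",im=im,d=d,K=ci["camera_matrix"],T=ci["cam_to_world"])
    cv2.imwrite(f"pics/d_{n}.png",im[:,:,::-1])
    P,_=cloud(f"/tmp/d_{n}.npz")
    for z0,z1,nm in((.122,.133,"tabs"),(.113,.1215,"block"),(.085,.1,"top")):
        m=(P[...,2]>z0)&(P[...,2]<z1)&(abs(P[...,0]-.516)<.1)&(abs(P[...,1]-.165)<.12)
        if nm!="top": m&=(abs(P[...,0]-.516)<.05)&(abs(P[...,1]-.165)<.06)
        q=P[m]
        if len(q)>5: print(n,nm,len(q),q.min(0).round(4),q.max(0).round(4),np.median(q,0).round(4),cv2.minAreaRect(q[:,:2].astype(np.float32)))
    m=(P[...,2]>.06)&(P[...,2]<.16)&(P[...,0]>.615)&(P[...,0]<.68)&(abs(P[...,1]-.165)<.12)
    q=P[m]
    if len(q)>5: print(n,"bar",len(q),q.min(0).round(4),q.max(0).round(4),np.median(q,0).round(4))
E
```

```text
time_s: 6.05
eef_pos: [0.514, 0.1621, 0.2458]
tcp_rot: [[0.021, -1.0, 0.002], [-1.0, -0.021, -0.001], [0.002, -0.002, -1.0]]
contact_force: [-0.6, -0.8, -0.9]
grip_width: 0.0851
time_s: 6.42
eef_pos: [0.5147, 0.1619, 0.2451]
tcp_rot: [[0.02, -1.0, 0.001], [-1.0, -0.02, -0.001], [0.001, -0.001, -1.0]]
contact_force: [0.2, 0.7, 0.2]
grip_width: 0.0848
shift [-0.0031 -0.0014 -0.0049] turn -0.05 | at [0.5147 0.1619 0.2451] yaw -88.85 t 6.425 F [0.2 0.7 0.2]
side tabs 68 [0.5031 0.1366 0.122 ] [0.5326 0.1965 0.1286] [0.5181 0.1894 0.1252] ((0.5178678631782532, 0.16653960943222046), (0.029427211731672287, 0.059912726283073425), 0.15880367159843445)
side block 159 [0.5028 0.1382 0.113 ] [0.5332 0.1964 0.1215] [0.5168 0.1693 0.1177] ((0.5178351998329163, 0.1674090474843979), (0.030119514092803, 0.05796019732952118), 0.7422360777854919)
side top 3269 [0.4385 0.0625 0.085 ] [0.6157 0.2752 0.0999] [0.5155 0.1902 0.0913] ((0.5269314050674438, 0.1690102219581604), (0.21266038715839386, 0.17716650664806366), 89.87867736816406)
side bar 519 [0.6151 0.063  0.0775] [0.6527 0.2757 0.1015] [0.6366 0.18
[... 160 characters left out ...]
.04724032059311867), 26.13496208190918)
wrist tabs 425 [0.5042 0.1362 0.1221] [0.5348 0.1945 0.1289] [0.5196 0.1421 0.1263] ((0.5195150971412659, 0.1655355840921402), (0.029744889587163925, 0.05831262096762657), 0.9279201030731201)
wrist block 882 [0.5047 0.1368 0.113 ] [0.5348 0.1947 0.1215] [0.5211 0.1656 0.1189] ((0.5195789933204651, 0.16549493372440338), (0.029624968767166138, 0.05796264857053757), 1.003165364265442)
wrist top 26296 [0.4406 0.0605 0.085 ] [0.616  0.2729 0.1   ] [0.5338 0.166  0.0919] ((0.5282660722732544, 0.16662168502807617), (0.17526164650917053, 0.212382972240448), 0.04689041152596474)
wrist bar 5488 [0.615  0.0614 0.0782] [0.6531 0.2733 0.1016] [0.64   0.167  0.0957]
```

View pics/d_wrist.png

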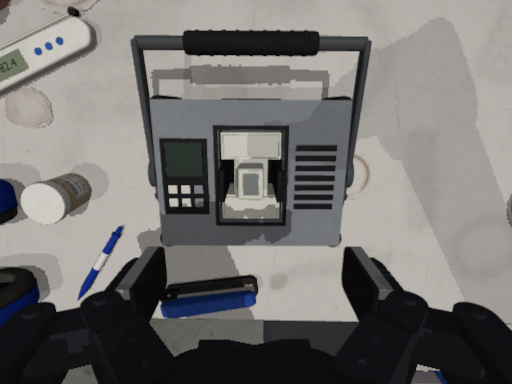

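The wrist view shows the tabs either side of the block, at about (228,180) and (280,180), and the handle bar behind at (252,42). Depth agrees with the handle being at its rear stop. Next is the descent over the tabs.

```bash
python3 -m creep '-0.002 -0.002 0.03 0 0.085; -0.004 -0.004 0.07 0 0.085; -0.004 -0.004 0.1 0 0.085; -0.004 -0.004 0.12 0 0.085;-0.004 -0.004 0.125 0 0.085'; python3 -c "
from h import *
go(.5185,.166,.095,-89)"
```

```text
time_s: 7.2
eef_pos: [0.5178, 0.1658, 0.1189]
tcp_rot: [[0.02, -1.0, -0.001], [-1.0, -0.02, -0.001], [0.001, 0.001, -1.0]]
contact_force: [0.5, -0.2, -0.7]
grip_width: 0.0852
shift [-0.0002 -0.0007  0.0239] turn 0.17 | at [0.5178 0.1658 0.1189] yaw -88.83 t 7.2 F [ 0.5 -0.2 -0.7]
```

```bash
python3 -m creep '0 0 0.012 0 0.085; 0 -0.001 0.022 0 0.085; 0 -0.001 0.024 0 0.065; 0 -0.001 0.024 0 0.065; 0 -0.001 0.024 0 0.065'; python3 - <<'E'
from h import *
from bench import get_image,camera_info
go(.5185,.166,.095,-89)
for n in("side","wrist"):
    ci=camera_info(n);im,d=get_image(n);np.savez(f"/tmp/e_{n}.npz",im=im,d=d,K=ci["camera_matrix"],T=ci["cam_to_world"])
    if n=="side": im=cv2.resize(im[130:300,180:330],None,fx=4,fy=3.4)
    cv2.imwrite(f"pics/e_{n}.png",im[:,:,::-1])
E
```

```text
time_s: 7.82
eef_pos: [0.519, 0.1659, 0.0953]
tcp_rot: [[0.02, -1.0, -0.0], [-1.0, -0.02, -0.001], [0.001, 0.0, -1.0]]
contact_force: [0.5, 0.1, -1.2]
grip_width: 0.0648
shift [-0.0001  0.0005  0.0003] turn 0.17 | at [0.519  0.1659 0.0953] yaw -88.83 t 7.825 F [ 0.5  0.1 -1.2]
```

View pics/e_wrist.png

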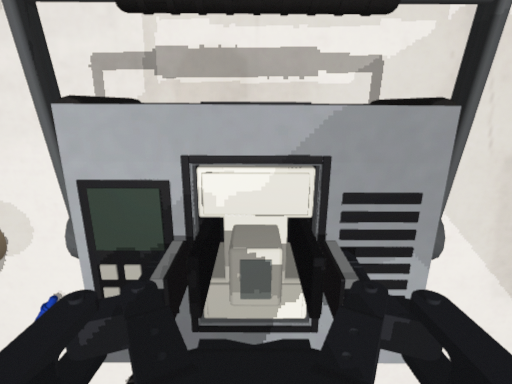

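View pics/e_side.png

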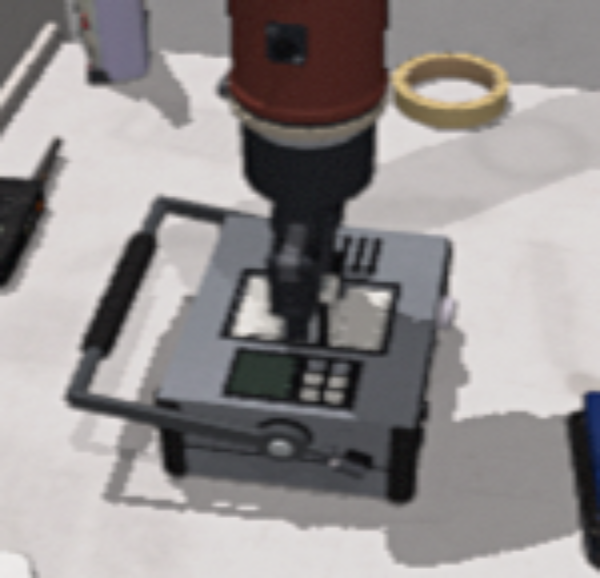

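The pads stand evenly outside the tabs: left pad at about col 182 against tab 207, right pad at about 338 against tab 312. Now the pinch.

```bash
python3 -m creep '0 0 0 0 0.055; 0 0 0 0 0.045; 0 0 0 0 0.035; 0 0 0 0 0.035; 0 0 0 0 0.035' 30;python3 -m creep '0 0 0 0 0.035; 0 0 0 0 0.035'
```

```text
time_s: 8.55
eef_pos: [0.5195, 0.1657, 0.0963]
tcp_rot: [[0.02, -1.0, 0.001], [-1.0, -0.02, -0.002], [0.002, -0.001, -1.0]]
contact_force: [-2.4, -3.0, 11.7]
grip_width: 0.0406
time_s: 8.8
eef_pos: [0.5195, 0.1657, 0.0965]
tcp_rot: [[0.02, -1.0, 0.001], [-1.0, -0.02, -0.002], [0.002, -0.001, -1.0]]
contact_force: [0.3, 0.1, 5.3]
grip_width: 0.0403
```

```bash
python3 - <<'E'
from h import *
from bench import get_image
im,d=get_image("wrist");cv2.imwrite("pics/f_wrist.png",im[:,:,::-1])
E
```

```text
(no output)
```

View pics/f_wrist.png

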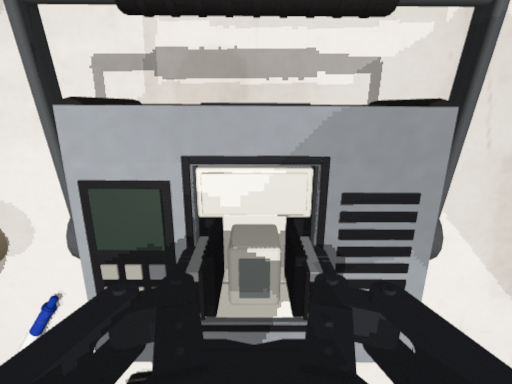

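Both tabs are pressed against the block. I'll lift slowly and watch the force.

```bash
python3 -m creep '0 0 -0.003 0 0.035; 0 0 -0.007 0 0.035; 0 0 -0.012 0 0.035; 0 0 -0.017 0 0.035;0 0 -0.022 0 0.035'; python3 - <<'E'
from h import *
from bench import get_image
im,d=get_image("side");cv2.imwrite("pics/g_side.png",cv2.resize(im[130:300,180:330],None,fx=4,fy=3.4)[:,:,::-1])
go(.5195,.1657,.243,-88.83)
E
```

```text
time_s: 9.48
eef_pos: [0.5195, 0.1658, 0.1189]
tcp_rot: [[0.02, -1.0, 0.001], [-1.0, -0.02, -0.002], [0.002, -0.001, -1.0]]
contact_force: [-0.0, 0.0, -3.3]
grip_width: 0.0406
shift [ 0.0004  0.0002 -0.1234] turn -0.01 | at [0.5199 0.1659 0.1196] yaw -88.84 t 9.525 F [-0.1  0.3 -1.4]
```

View pics/g_side.png

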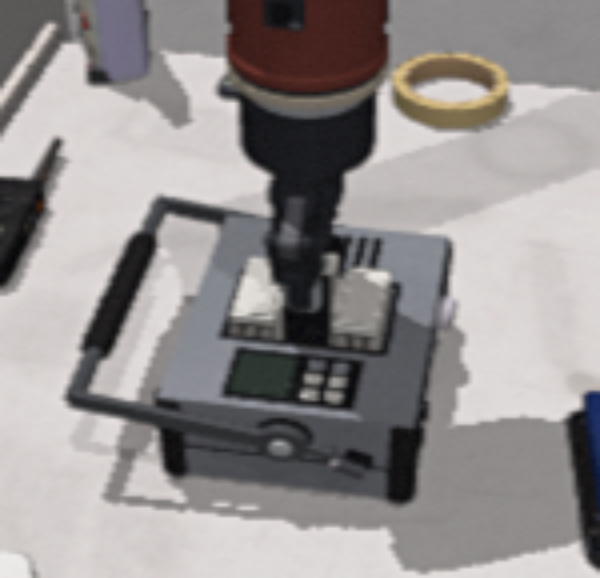

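The cassette is rising with the tool and the force shows only its weight.

```bash
python3 -m creep '0 0 -0.008 0 0.035; 0 0 -0.018 0 0.035; 0 0 -0.028 0 0.035; 0 0 -0.038 0 0.035;0 0 -0.048 0 0.035'; python3 -m creep '0 0 -0.015 0 0.035; 0 0 -0.033 0 0.035; 0 0 -0.052 0 0.035; 0 0 -0.068 0 0.035;0 0 -0.076 0 0.035';python3 -m creep '0 0 0 0 0.035; 0 0 0 0 0.035;0 0 0 0 0.035;0 0 0 0 0.035'; python3 - <<'E'
from h import *
from bench import get_image,camera_info
go(.5195,.1657,.243,-88.83)
for n in("side","top","wrist"):
    ci=camera_info(n);im,d=get_image(n);np.savez(f"/tmp/h_{n}.npz",im=im,d=d,K=ci["camera_matrix"],T=ci["cam_to_world"])
    cv2.imwrite(f"pics/h_{n}.png",im[:,:,::-1])
E
```

```text
time_s: 10.15
eef_pos: [0.5199, 0.166, 0.1684]
tcp_rot: [[0.02, -1.0, 0.002], [-1.0, -0.02, -0.001], [0.002, -0.002, -1.0]]
contact_force: [0.3, -0.7, -2.6]
grip_width: 0.0401
time_s: 10.78
eef_pos: [0.52, 0.1663, 0.2457]
tcp_rot: [[0.02, -1.0, 0.004], [-1.0, -0.02, -0.001], [0.001, -0.003, -1.0]]
contact_force: [-0.5, -0.3, -3.8]
grip_width: 0.0403
time_s: 11.28
eef_pos: [0.5198, 0.1662, 0.2453]
tcp_rot: [[0.02, -1.0, 0.003], [-1.0, -0.02, -0.001], [0.001, -0.003, -1.0]]
contact_force: [0.1, 0.1, -3.7]
grip_width: 0.0402
shift [0.0005 0.0004 0.0023] turn -0.02 | at [0.5198 0.1662 0.2453] yaw -88.85 t 11.275 F [ 0.1  0.1 -3.7]
```

View pics/h_side.png

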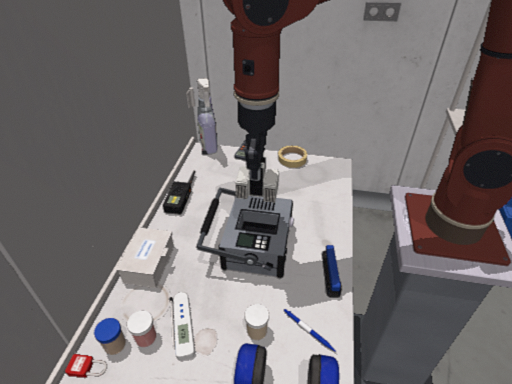

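View pics/h_wrist.png

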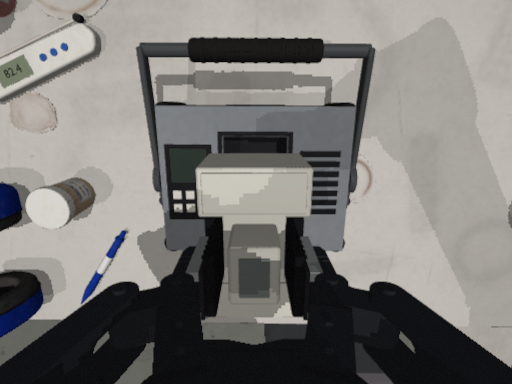

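```bash
python3 - <<'E'
from h import *
for n in("side","wrist"):
    P,im=cloud(f"/tmp/h_{n}.npz")
    near=(abs(P[...,0]-.52)<.06)&(abs(P[...,1]-.166)<.045)&(P[...,2]>.13)
    br=im.mean(-1)>(120)
    q=P[near&br&(P[...,2]<.26)]
    print(n,"white min z",np.percentile(q[:,2],[1,5,50]))
    t=P[near&br&(abs(P[...,2]-.24)<.012)&(abs(P[...,0]-.52)>.02)]
    if len(t)>20:
        A=np.c_[t[:,:2]-[.52,.166],np.ones(len(t))];c=np.linalg.lstsq(A,t[:,2],rcond=None)[0];print("top plane slopes,z",c,len(t),t[:,0].min(),t[:,0].max())
        print("resid",np.std(A@c-t[:,2]))
    m=(P[...,2]>.06)&(P[...,2]<.16)&(P[...,0]>.62)&(P[...,0]<.68)&(abs(P[...,1]-.165)<.05)
    q=P[m];print("bar top z",np.percentile(q[:,2],98),"x range",q[:,0].min(),q[:,0].max())
# moved objects: compare side/top before after
for n in("top","side"):
    a=np.load(f"/tmp/a_{n}.npz")["im"].astype(int);b=np.load(f"/tmp/h_{n}.npz")["im"].astype(int)
    D=abs(a-b).mean(-1)>25
    r={"top":[("pot",138,208),("thermo",140,157),("tape",357,213)],"side":[("pot",257,322),("thermo",182,323),("tape",292,156)]}[n]
    for k,u,v in r: print(n,k,D[v-20:v+20,u-22:u+22].sum())
E
```

```text
side white min z [0.19283146 0.23431509 0.23934486]
top plane slopes,z [ 0.00375587 -0.02163928  0.23923419] 388 0.4730144550628723 0.5629395700801098
resid 0.0017412560807454568
bar top z 0.10025090352013072 x range 0.6298161137105608 0.6521425033180955
wrist white min z [0.23757213 0.23811844 0.24041075]
top plane slopes,z [-0.00332403  0.00083868  0.24042269] 6525 0.47433820994482534 0.5647760328253663
resid 0.0009780135987620055
bar top z 0.10016496211292895 x range 0.6308683747684041 0.6529772465259152
top pot 1394
top thermo 1161
top tape 707
side pot 0
side thermo 0
side tape 38
```

View pics/h_top.png

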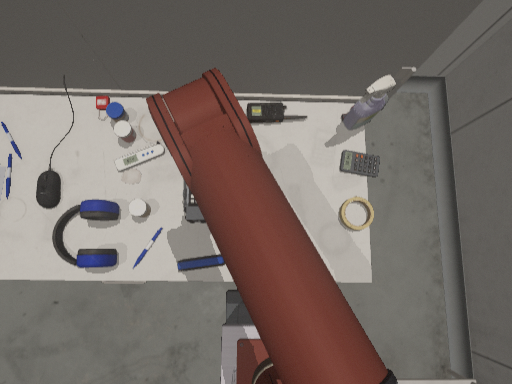

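The pot (138,208), thermometer (140,157) and tape (357,213) are at the same pixels as before; the top-view difference came from exposure. The cassette is level, about 98 mm above the case, and still. Handing in.

```bash
python3 - <<'E'
from bench import manip,ticket
s=manip.read_state();print(s["time_s"],s["eef_pos"],s["grip_width"],s["contact_force"],abs(s["qd"]).max())
print(ticket.finish_job())
E
```

```text
11.425 [0.51995112 0.16627604 0.24558416] 0.04048759482188879 [-0.14869296  0.25607134 -3.44363018] 0.0022067062273966225
the job is handed in; nothing more can be done
None
```

I swung the handle back until it snapped past the detent to the rear stop. Then I pinched both catches, lifted the cassette straight up out of its bay, and handed the job in at 11.4 s, still holding it.

**Last checks:**
- **Handle:** the top of the bar is at z ≈ 0.100 m and its rear edge at x ≈ 0.653 m, which matches the rear stop.
- **Cassette height:** its underside is about 98 mm above the case top, taken as the measured cassette top minus its 50 mm body.
- **Level and still:** the wrist camera shows the top level to within 0.004 (slope). The side camera's noisier fit disagreed, giving 0.02 across y. The last joint speeds were about 0.002 rad/s.
- **Grip:** the load on the gripper is about 3.4 N, a little above the cassette's 2.6 N weight. The opening reads 40 mm, less than the 44 mm stated for both catches fully in. The picture shows both tabs pressed in and the cassette lifted without resistance.
- **Pot, thermometer and tape:** they are at the same places in both pictures. My pixel-difference check on the top view flagged all three. I put that down to exposure, since the side view showed no change at the pot or thermometer and only 38 pixels at the tape.

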